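Put the stacked vial blocks out in their trays and cover the round one

ROBOT

A 6-joint arm with a two-finger parallel gripper is mounted at the origin on the work surface. World frame = base frame: x ahead of the robot, y to its left, z up, the work surface at z = 0. Lengths are in mm, angles in rad, forces in N, time in s.
With the tool pointing down it reaches from about 350 to 725 mm from the base axis. Payload 6 kg.
Tool frame: the origin (TCP) lies midway between the tips of the shut fingers; the grasp point (between the pads) lies 19 mm behind it; z points along the fingers, y is the line along which they close (so a half turn about z gives the same grasp; the last joint's range is limited). The gripper opens to 85 mm and grips with 20 to 120 N. Pads are 22 mm wide; open, the fingers measure 114 mm over their backs; the gripper's body (76 mm by 85 mm) begins 54 mm behind the grasp point. The pads swing forward as they close: fully open they stand 13 mm farther back than shut.
Start: joints at [-0.905, 0.04, 0.085, 0, -1.615, -0.334], TCP at [195.454, -567.246, 204.561] pointing down, gripper open.
Joint ranges: [-2.56, 2.56], [-1.29, 2.01], [-1.08, 1.49], [-3.29, 1.98], [-2.81, -0.18], [-2.99, 2.99]. Speed limits (rad/s): [2.57, 2.57, 3.01, 3.14, 3.14, 3.14].

INTERFACE

Orientations are given as a 3x3 rotation matrix whose columns are the frame's x, y, z axes.
In Python, from station import * gives the robot as it stands.
- The arm moves only by the tool send_rows, never from a script. Its argument "series" is a list of rows, each a list of 3 entries, a list of its own where there are three numbers: the shift along the tool's x, y, z in mm, then the turn, a rotation vector about the tool's x, y, z in rad, then the closure, from -1 (fully open) to 1 (shut). A call has 1 to 5 rows; each row is the pose to reach, as a shift and turn from the pose commanded when the call began, along the tool's axes at that moment; what a row does not reach only later rows make up. A row lasts 1/8 s, in which the tool goes at most 62.5 mm and 10.7 degrees, less where a joint would pass 70% of its speed; a pose out of reach is approached as far as the arm can. A call with a gripper value outside its range is refused whole. The fingers move at their own pace and stop on an object; the grip force is fixed at half the most. Time passes only in rows, so rows that repeat a pose let the fingers close. It gives the time, the measured TCP pose, the force, the opening and the grip force at its end, in the units of the state.
- state(): the state, without advancing time (a new reading comes with each control period).
- camera(name): name is "scene" or "top"; returns (picture, depth): 420x560x3 uint8, red, green, blue; 420x560 float32, mm along the optical axis (not along the pixel's ray), 0 where there is no reading.
- calibration(name): a dict with "fx", "fy", "cx", "cy" (pixels), "dist_coeffs" ([k1, k2, p1, p2, k3] as OpenCV has them; the pictures are not rectified), "pose" (4x4, takes a point from camera to world coordinates). Camera axes: x right, y up, looking along -z (the intrinsics and any distortion apply to the point x, -y, -z); pixel columns grow to the right and rows downward; lengths in mm; the calibration is good to about 2 mm. A picture is of the moment at which its call begins. calibration takes no time and is no camera call.
- hand_in(): hands the job in; it is judged then, once.
The state is a dict: "clock": time; "joint_positions": joint angles; "qvel": joint speeds; "tau": joint torques, N m; "position": TCP position; "tool_rot": TCP orientation; "ft_force": force on the tool from outside, world axes, zero at the start; "wrist_torque": the same for the moment, N m; "finger_gap": finger opening in mm; "gripper_force": force on a finger pad.
Only numpy, scipy, OpenCV 4.12 (cv2) and the standard library are available. Lean on these libraries where they do the work, as an engineer would, in place of code of your own. Each camera call takes 0.05 s, during which the arm holds its last target. There are 200 camera calls.

TASK

Take the stack of aluminium vial blocks apart and set each block upright and flat on the floor of the steel tray of its own shape, inside the rim: the square block in the square tray, the round one in the round tray, the long one in the long tray. When all three blocks are in their trays, put the white cover, knob up, centred on top of the round block. Do not knock over the two small vials or the white jar.

Things in the scene. Friction and masses are not known exactly. Their poses are not given: they have to be found in the camera images.
- square_c (a point): Square aluminium vial block, 36 x 36 mm and 40 mm high, one dark well on top; it starts on top of the round block (the third and top layer of the stack). Point at its centre, 20 mm above its underside; x and y along its sides, z up. About 0.1 kg.
- round_c (a point): Round aluminium vial block, diameter 54 mm, 40 mm high, seven small dark wells on top; it starts on top of the long block, not exactly centred. Point at its centre, 20 mm above its underside; z up. About 0.16 kg.
- long_c (a point): Long aluminium vial block, 56 mm along its x, 110 mm along its y, 40 mm high, two rows of four dark wells; it stands on the bench at the bottom of the stack. Point at its centre, 20 mm above its underside; z up. About 0.4 kg.
- cover_c (a point): White plastic cover for the round block: a disc of diameter 56 mm and 6 mm thick, with an upright round knob of diameter 22 mm on its middle, 36 mm tall (42 mm overall; the knob is easiest to grip in its upper half). It starts knob up on the bench. Point on its axis, 21 mm above its underside; z up. About 0.06 kg. Seated on the round block, its point is 41 mm above the block's point.
- tray_square: Square steel tray for the square block, inside 56 x 56 mm. Fixed. Floor 3 mm thick (its top 3 mm above the bench), rim 9 mm high and 3 mm thick; origin at the centre of its underside, z up, x and y along its sides.
- tray_round: Round steel tray for the round block, inside diameter 74 mm. Fixed. Floor 3 mm thick (its top 3 mm above the bench), rim 9 mm high and 3 mm thick; origin at the centre of its underside, z up.
- tray_long: Long steel tray for the long block, inside 76 mm along its x and 130 mm along its y. Fixed. Floor 3 mm thick (its top 3 mm above the bench), rim 9 mm high and 3 mm thick; origin at the centre of its underside, z up.
- vial_c (a point): Bystander: clear glass vial with white cap, diameter 28 mm, 56 mm high, standing loose. Point at its centre, half-way up.
- amber_vial_c (a point): Bystander: amber glass vial with black cap, diameter 28 mm, 56 mm high, standing loose. Point at its centre, half-way up.
- jar_c (a point): Bystander: white plastic jar, diameter 42 mm, 66 mm high, standing loose. Point at its centre, half-way up.
There are look-alikes about, which are no part of the job. What is shaped like the part that bears long_c but turquoise is not meant. What is shaped like the part that bears cover_c but orange is not meant.

How it is judged (in metres and radians):
On the way:
1. all three blocks stand flat in their own trays, the round block not yet covered (horizontal distance between square_c and tray_square below 0.016 m and z of square_c in the frame of tray_square between 0.02 and 0.0248 m and angle between each of square_c, round_c, long_c's own z axis and vertical below 0.06 rad and horizontal distance between round_c and tray_round below 0.016 m and z of round_c in the frame of tray_round between 0.02 and 0.0248 m and horizontal distance between long_c and tray_long below 0.016 m and z of long_c in the frame of tray_long between 0.02 and 0.0248 m and not (distance between cover_c and round_c below 0.055 m)), for 0.2 s.
At the end, for the whole second after the job is handed in: Each block stands upright (within 0.06 rad) on the floor of its own tray, inside the rim (centre within 16 mm of the tray's centre, height within about 2 mm of fully down); the cover lies flat, knob up, on the round block, centred within 10 mm; all released and at rest (horizontal distance between square_c and tray_square below 0.016 m and z of square_c in the frame of tray_square between 0.02 and 0.0248 m and angle between each of square_c, round_c, long_c, cover_c's own z axis and vertical below 0.06 rad and horizontal distance between round_c and tray_round below 0.016 m and z of round_c in the frame of tray_round between 0.02 and 0.0248 m and horizontal distance between long_c and tray_long below 0.016 m and z of long_c in the frame of tray_long between 0.02 and 0.0248 m and horizontal distance between cover_c and round_c below 0.01 m and z of cover_c in the frame of round_c between 0.038 and 0.044 m and linear speed of each of square_block, round_block, long_block, cover below 0.02 m/s); the robot touches nothing.
It fails at once if the clear vial is knocked over (angle between vial_c's own z axis and vertical above 0.6 rad).
It fails at once if the amber vial is knocked over (angle between amber_vial_c's own z axis and vertical above 0.6 rad).
It fails at once if the white jar is knocked over (angle between jar_c's own z axis and vertical above 0.6 rad).
It also fails if it takes over 115 s, if anything falls off the work surface, if the arm or the gripper's body presses on something with over 40 N, if the wrist force passes 120 N, or if a joint passes its speed limit or range.

## Working session

There is one attempt and no reset: what is moved stays moved. The work goes in short steps, Python scripts to look and compute and a tool call to move; the robot and the scene stay as the last step left them, time stands still between calls to the robot, and variables do not carry over. Pictures are saved under pics/ and viewed, at most 14 in all, crops included, and the job is handed in when it is done.

Besides the shell and the picture viewer there is one more tool, called after "Call:" as a command line: name --argument value ..., lists and objects as JSON in quotes. send_rows: Moves the arm, as the interface text tells. Its arguments: {"type":"object","properties":{"series":{"type":"array"}},"required":["series"]}

```bash
mkdir -p pics; ls
python3 - <<'E'
from station import *
import cv2,numpy as np
for n in("scene","top"):
    p,d=camera(n); cv2.imwrite(f"pics/{n}0.png",p[:,:,::-1]); np.savez(f"pics/{n}0.npz",p=p,d=d)
    c=calibration(n); print(n,c["fx"],c["fy"],c["cx"],c["cy"],c["dist_coeffs"]); print(np.round(c["pose"],3))
s=state(); print(s)
E
```

```text
pics
scene 401.99261591417314 401.99261591417314 274.6600176400951 203.12662555171053 [-0.02291623  0.          0.          0.          0.        ]
[[ 6.76000e-01 -4.15000e-01  6.10000e-01  9.52700e+02]
 [ 7.37000e-01  3.69000e-01 -5.66000e-01 -4.18279e+02]
 [ 1.00000e-02  8.32000e-01  5.55000e-01  4.87119e+02]
 [ 0.00000e+00  0.00000e+00  0.00000e+00  1.00000e+00]]
top 451.6492488494526 451.6492488494526 277.9840539618491 212.2538812563468 [-0.03982843  0.          0.          0.          0.        ]
[[-9.00000e-03  9.96000e-01 -9.30000e-02  4.11506e+02]
 [-9.99000e-01 -1.20000e-02 -3.70000e-02 -1.68360e+01]
 [-3.80000e-02  9.20000e-02  9.95000e-01  8.78717e+02]
 [ 0.00000e+00  0.00000e+00  0.00000e+00  1.00000e+00]]
{'clock': 0.1, 'joint_positions': array([-9.05318488e-01,  4.07831976e-02,  8.38972207e-02, -4.10901946e-04,
       -1.61549935e+00, -3.33724106e-01]), 'qvel': array([ 3.77142323e-05, -7.62470789e-06,  3.27358194e-03,  9.14208052e-04,
       -1.22442574e-03,  6.57520981e-04]), 'tau': array([-5.80934429e-03, -3.69344759e+01,  3.48280656e+01,  6.95185438e+00,
       -4.60882788e-03, -2.25279013e-05]), 'position': array([ 195.38954353, -566.93303928,  203.65301925]), 'tool_rot': array([[-9.45466686e-01, -3.25718149e-01, -6.58205984e-04],
       [-3.25718787e-01,  9.45465500e-01,  1.50339796e-03],
       [ 1.32627050e-04,  1.63580274e-03, -9.99998653e-01]]), 'ft_force': array([-0.35459459,  0.29552325,  0.48868647]), 'wrist_torque': array([0.03202933, 0.03572911, 0.00450269]), 'gripper_force': 0.0, 'finger_gap': 85.07086333222122}
```

View pics/top0.png

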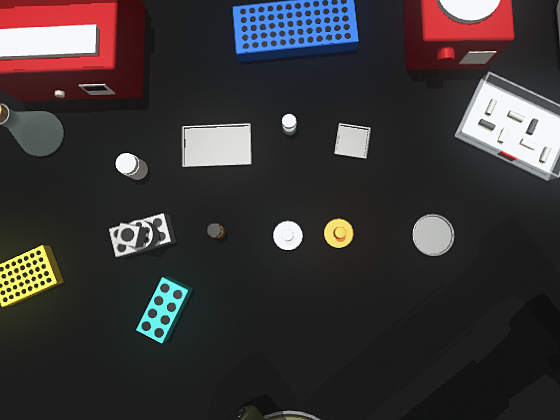

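View pics/scene0.png

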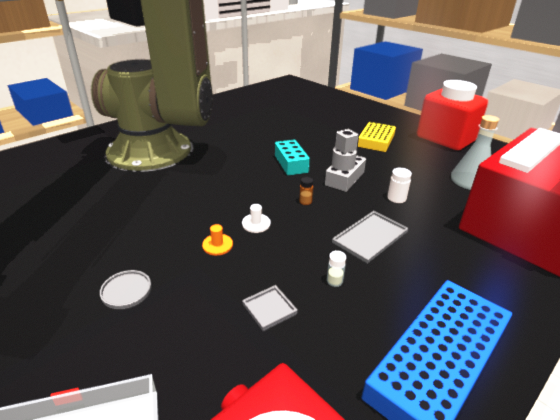

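The top view shows the stack at (142,235), long tray (217,145), square tray (352,141), round tray (433,235), white cover (288,235), clear vial (289,124), amber vial (216,231) and jar (130,165).

```bash
cat > h.py <<'E'
from station import *
import cv2,numpy as np
def K(c): return np.array([[c["fx"],0,c["cx"]],[0,c["fy"],c["cy"]],[0,0,1]])
def rays(n,uv):
    c=calibration(n); u=cv2.undistortPoints(np.float64(uv).reshape(-1,1,2),K(c),np.array(c["dist_coeffs"])).reshape(-1,2)
    T=np.array(c["pose"]); d=np.c_[u[:,0],-u[:,1],-np.ones(len(u))]@T[:3,:3].T
    return T[:3,3],d
def onplane(n,uv,z):
    o,d=rays(n,uv); return o+d*((z-o[2])/d[:,2])[:,None]
def cloud(n,dep):
    h,w=dep.shape; v,u=np.mgrid[:h,:w]; o,d=rays(n,np.stack([u,v],-1).reshape(-1,2))
    return (o+d*dep.reshape(-1,1)).reshape(h,w,3)
def proj(n,P):
    c=calibration(n); T=np.linalg.inv(c["pose"]); q=np.atleast_2d(P)@T[:3,:3].T+T[:3,3]
    return cv2.projectPoints(q*[1,-1,-1],np.zeros(3),np.zeros(3),K(c),np.array(c["dist_coeffs"]))[0].reshape(-1,2)
def rect(P):
    (c,s,a)=cv2.minAreaRect(np.float32(P[:,:2])); return np.round(c,1),np.round(s,1),round(a,1)
E
python3 - <<'E'
from h import *
f=np.load("pics/top0.npz");p,d=f["p"],f["d"];C=cloud("top",d)
z=C[...,2]
print("bench z",np.median(z[180:200,100:500]),z[180:200,200:400].std())
R={"stack":(102,208,180,262),"cover":(270,215,306,255),"ltray":(175,118,258,172),"stray":(330,118,375,163),"rtray":(408,210,460,260),"vial":(276,108,304,142),"amber":(202,218,230,245),"jar":(110,146,152,186),"turq":(130,270,195,348),"orange":(320,215,358,252)}
for n,(a,b,c,e) in R.items():
    P=C[b:e,a:c].reshape(-1,3); g=p[b:e,a:c].reshape(-1,3).max(1)
    h,_=np.histogram(P[:,2],bins=np.arange(-5,140,5)); 
    print(n,[(int(-5+5*i),int(k)) for i,k in enumerate(h) if k>8 and i>0])
    for lo,hi in ((108,132),(70,92),(30,50),(52,68),(5,14)):
        m=(P[:,2]>lo)&(P[:,2]<hi)
        if m.sum()>15: print("   ",lo,m.sum(),rect(P[m]),np.round(P[m].mean(0),1))
    if "tray" in n:
        m=(p[b:e,a:c].max(2)>90).astype(np.uint8); k=max(cv2.findContours(m,0,2)[0],key=cv2.contourArea)
        print("   mask",rect(onplane("top",k.reshape(-1,2)+[a,b],6)))
t=cv2.resize(p[205:265,95:185],None,fx=6,fy=6,interpolation=2)
cv2.imwrite("pics/stk.png",t[:,:,::-1])
E
```

```text
bench z 0.22430790713622173 58.816810242225436
stack [(0, 1183), (5, 32), (10, 29), (15, 33), (20, 31), (25, 36), (30, 34), (35, 368), (40, 376), (45, 17), (50, 25), (55, 20), (60, 25), (65, 24), (70, 22), (75, 147), (80, 147), (85, 19), (90, 21), (95, 21), (100, 22), (105, 21), (110, 21), (115, 228), (120, 223)]
    108 480 (array([446.5, 269.8]), array([36.7, 36. ]), 78.1) [446.2 268.3 119.4]
    70 341 (array([448.9, 260.7]), array([44.5, 52.4]), 89.2) [449.8 253.6  80.1]
    30 795 (array([448.2, 276.9]), array([ 59.1, 113.1]), 14.9) [448.8 269.4  39.8]
    52 79 (array([447.3, 247.2]), array([18.2, 50.4]), 85.5) [445.3 244.   59.9]
    5 54 (array([432.9, 257. ]), array([ 46.7, 115.6]), 43.3) [446.4 242.8   9.3]
cover [(0, 540), (5, 423), (35, 15), (40, 89)]
    30 109 (array([447.8,  -0.8]), array([20.4, 20.4]), 88.7) [447.6  -1.2  41.8]
    5 425 (array([447.4,  -1.1]), array([54.1, 52.2]), 89.3) [447.5  -1.    6.7]
ltray [(0, 3011), (5, 568), (10, 97)]
    5 665 (array([635. , 144.4]), array([ 98. , 152.6]), 0.5) [628.6 137.    7.6]
   mask (array([629.1, 137.4]), array([ 83.
[... 1122 characters left out ...]
([579.5, 288.4]), array([24.2, 42.1]), 67.3) [576.  283.5  40.7]
    52 368 (array([582.5, 296.6]), array([39. , 38.9]), 13.9) [581.7 295.1  64.4]
    5 36 (array([586.9, 304.6]), array([80.6, 38.9]), 63.1) [577.1 285.    9.3]
turq [(0, 1490), (5, 34), (10, 38), (15, 42), (20, 37), (25, 41), (30, 47), (35, 858), (40, 931)]
    30 1837 (array([310.2, 232.9]), array([ 57.7, 110.8]), 62.9) [310.3 231.5  39.8]
    5 67 (array([309.1, 207.4]), array([ 47.3, 119.5]), 89.0) [318.5 208.    9.6]
orange [(0, 519), (5, 416), (35, 12), (40, 95)]
    30 112 (array([451. , -98.5]), array([19.6, 20.8]), 44.0) [450.8 -98.4  41.7]
    5 422 (array([451.2, -99.3]), array([54., 54.]), 89.2) [450.6 -98.1   6.8]
```

View pics/stk.png

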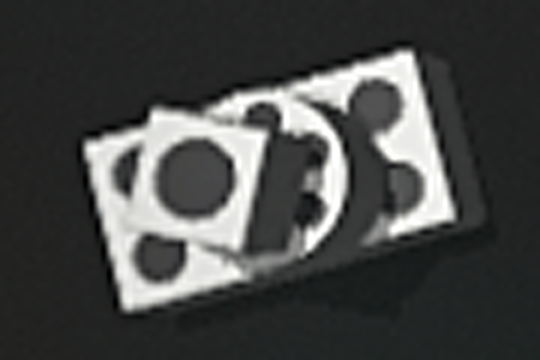

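The crop shows the square block on the left part of the round block, and both sit well inside the long block. The depth fits give all the centres to about 1–2 mm, so I'll start moving.

```bash
cat >> h.py <<'E'
from scipy.spatial.transform import Rotation as Ro
def go(*ways,R=None):
    """each way: x,y,z,yaw(deg of tool y). prints shift, turn in tool axes now"""
    s=state(); R0=s["tool_rot"]; p=s["position"]
    print("t %.1f pos"%s["clock"],np.round(p,1),"yaw %.1f"%np.degrees(np.arctan2(R0[1,1],R0[0,1])),"gap %.1f F"%s["finger_gap"],np.round(s["ft_force"],1),"grip",round(s["gripper_force"],1))
    for x,y,z,a in ways:
        a=np.radians(a); Y=np.array([np.cos(a),np.sin(a),0]); Z=np.array([0,0,-1.]); G=np.c_[np.cross(Y,Z),Y,Z]
        print(np.round(R0.T@(np.array([x,y,z])-p),1),np.round(Ro.from_matrix(R0.T@G).as_rotvec(),3))
E
python3 -c "
from h import *
go((446,-280,220,140),(446,-100,220,168),(446,0,220,168))"
```

```text
t 0.1 pos [ 195.4 -566.9  203.7] yaw 109.0 gap 85.1 F [-0.4  0.3  0.5] grip 0.0
[-330.4  189.7  -16.1] [ 0.002  0.    -0.541]
[-389.   359.9  -15.8] [ 2.00e-03  1.00e-03 -1.03e+00]
[-421.6  454.4  -15.7] [ 2.00e-03  1.00e-03 -1.03e+00]
```

Call:
send_rows --series '[[[-54, 31, -3], [0, 0, -0.17], -1], [[-108, 62, -6], [0, 0, -0.34], -1], [[-162, 93, -9], [0, 0, -0.51], -1], [[-216, 124, -12], [0, 0, -0.68], -1], [[-270, 155, -16], [0, 0, -0.85], -1]]'

```text
clock: 0.72
position: [401.1, -330.9, 220.4]
tool_rot: [[-0.374, -0.927, -0.0], [-0.927, 0.374, 0.0], [-0.0, 0.0, -1.0]]
ft_force: [0.7, -1.2, -0.5]
finger_gap: 85.0
gripper_force: 0.0
```

```bash
python3 -c "
from h import *
go((446,-100,220,168),(446,270,220,168))"
```

```text
t 0.7 pos [ 401.1 -330.9  220.4] yaw 158.0 gap 85.0 F [ 0.7 -1.2 -0.5] grip 0.0
[-230.9   44.7    0.5] [ 0.     0.    -0.174]
[-574.   183.1    0.6] [ 0.     0.    -0.174]
```

Call:
send_rows --series '[[[-58, 18, 0], [0, 0, -0.09], -1], [[-116, 36, 0], [0, 0, -0.174], -1], [[-174, 55, 0], [0, 0, -0.174], -1], [[-232, 73, 0], [0, 0, -0.174], -1], [[-290, 92, 0], [0, 0, -0.174], -1]]'

```text
clock: 1.35
position: [424.7, -27.6, 220.4]
tool_rot: [[-0.213, -0.977, 0.0], [-0.977, 0.213, 0.0], [-0.001, -0.0, -1.0]]
ft_force: [0.8, 0.7, -0.1]
finger_gap: 85.5
gripper_force: 0.0
```

```bash
python3 -c "
from h import *
go((446.5,269.8,180,168),(446.5,269.8,92,168))"
```

```text
t 1.4 pos [424.7 -27.6 220.4] yaw 167.7 gap 85.5 F [ 0.8  0.7 -0.1] grip 0.0
[-295.2   42.1   40.6] [-0.     0.001 -0.005]
[-295.1   42.1  128.6] [-0.     0.001 -0.005]
```

Call:
send_rows --series '[[[-59, 8, 0], [0, 0, 0], -1], [[-118, 17, 0], [0, 0, -0.005], -1], [[-177, 25, 8], [0, 0, -0.005], -1], [[-236, 34, 20], [0, 0, -0.005], -1], [[-295, 42, 40], [0, 0, -0.005], -1]]'

```text
clock: 1.98
position: [446.8, 269.6, 180.8]
tool_rot: [[-0.208, -0.978, 0.001], [-0.978, 0.208, 0.001], [-0.001, -0.001, -1.0]]
ft_force: [1.6, -0.9, -0.6]
finger_gap: 85.3
gripper_force: 0.0
```

```bash
python3 -c "
from h import *
go((446.5,269.8,180,168),(446.5,269.8,92,168))"
```

```text
t 2.0 pos [446.8 269.6 180.8] yaw 168.0 gap 85.3 F [ 1.6 -0.9 -0.6] grip 0.0
[-0.1  0.4  0.8] [-0.001  0.001  0.   ]
[ 0.   0.4 88.8] [-0.001  0.001  0.   ]
```

Call:
send_rows --series '[[[0, 0, 40], [0, 0, 0], -1], [[0, 0, 70], [0, 0, 0], -1], [[0, 0, 88], [0, 0, 0], -1], [[0, 0, 88], [0, 0, 0], -1], [[0, 0, 88], [0, 0, 0], 1]]'

```text
clock: 2.6
position: [447.7, 267.6, 94.3]
tool_rot: [[-0.209, -0.978, 0.002], [-0.978, 0.209, 0.001], [-0.002, -0.002, -1.0]]
ft_force: [0.3, 0.5, -0.0]
finger_gap: 69.9
gripper_force: 0.0
```

Call:
send_rows --series '[[[0, 0, 0], [0, 0, 0], 1], [[0, 0, 0], [0, 0, 0], 1], [[0, 0, 0], [0, 0, 0], 1], [[0, 0, 0], [0, 0, 0], 1], [[0, 0, 0], [0, 0, 0], 1]]'

```text
clock: 3.22
position: [448.5, 269.6, 98.4]
tool_rot: [[-0.207, -0.978, 0.006], [-0.978, 0.207, 0.006], [-0.007, -0.005, -1.0]]
ft_force: [-8.3, 3.0, 18.6]
finger_gap: 0.2
gripper_force: 9.9
```

Call:
send_rows --series '[[[0, 0, 0], [0, 0, 0], 1], [[0, 0, 0], [0, 0, 0], 1], [[0, 0, -10], [0, 0, 0], 1], [[0, 0, -40], [0, 0, 0], 1], [[0, 0, -70], [0, 0, 0], 1]]'

```text
clock: 3.85
position: [446.9, 267.0, 163.4]
tool_rot: [[-0.209, -0.978, -0.0], [-0.978, 0.209, -0.001], [0.001, 0.0, -1.0]]
ft_force: [0.5, -0.2, 0.4]
finger_gap: 0.0
gripper_force: 0.0
```

Run:
```python
from h import *
go((632.5,-130.8,160,170.5),(632.5,-130.8,17,170.5))
p,d=camera("scene"); cv2.imwrite("pics/s1.png",p[:,:,::-1])
```

```text
t 3.9 pos [446.9 267.  163.4] yaw 168.0 gap 0.0 F [ 0.5 -0.2  0.4] grip 0.0
[ 350.4 -264.5    3.5] [ 0.    -0.001 -0.044]
[ 350.2 -264.6  146.5] [ 0.    -0.001 -0.044]
```

View pics/s1.png

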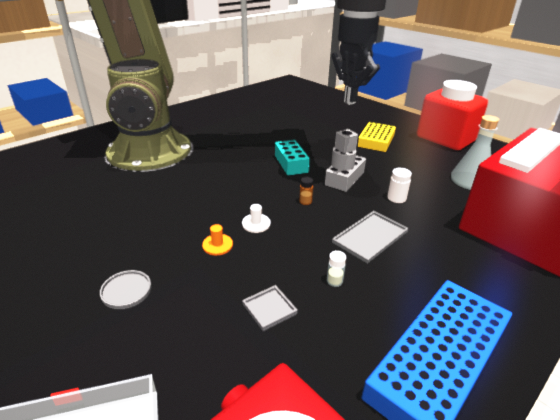

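The scene view shows the fingers shut and empty at about (349,100), with the stack still standing at (345,150). So the grasp missed, and I'll check the geometry.

Run:
```python
from h import *
s=state();print("proj TCP scene",proj("scene",s["position"]),"top",proj("top",s["position"]), "sq top in scene",proj("scene",[446.5,269.8,120]),"in top",proj("top",[446.5,269.8,120]))
pt,dt=camera("top"); ps,ds=camera("scene"); C=cloud("scene",ds)
m=(C[...,2]>112)&(C[...,2]<124)&(abs(C[...,0]-446)<60)&(abs(C[...,1]-268)<60); print("scene sq",m.sum(),rect(C[m]),C[m].mean(0))
a=cv2.resize(pt[195:285,85:205],(560,420),interpolation=2);b=cv2.resize(ps[60:200,290:400],(330,420),interpolation=2)
b=b[:, :240] if 0 else b[:,:240]
cv2.imwrite("pics/c2.png",np.hstack([a,b])[:,:,::-1])
```

```text
proj TCP scene [[349.15957649 112.50505463]] top [[117.46565599 232.27288193]] sq top in scene [[346.61765694 132.62999208]] in top [[127.33845172 234.83366757]]
scene sq 163 (array([447.3, 268.1]), array([37.9, 37.5]), 80.0) [449.72522192 265.36889951 117.86798397]
```

View pics/c2.png

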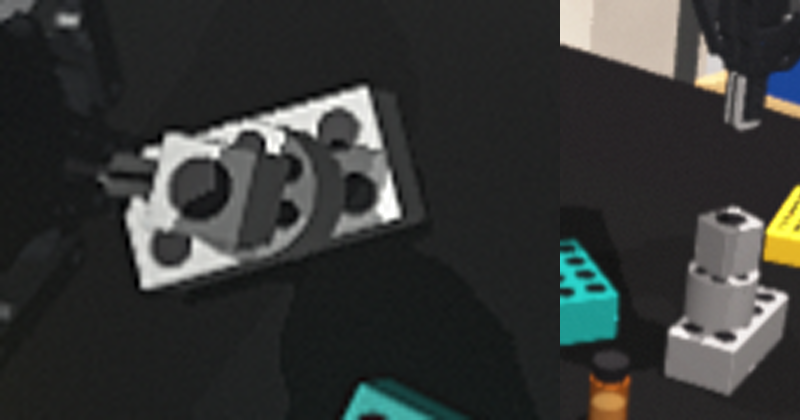

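Run:
```python
from h import *
s=state();print(np.round(s["position"],1), s["joint_positions"].round(3))
for n in("scene","top"):
    p,d=camera(n); C=cloud(n,d).reshape(-1,3); q=s["position"]
    m=(np.hypot(C[:,0]-q[0],C[:,1]-q[1])<70)&(C[:,2]>135)&(C[:,2]<260)&(d.reshape(-1)>0)
    P=C[m]; 
    for lo in range(140,215,8):
        k=(P[:,2]>=lo)&(P[:,2]<lo+8)
        if k.sum()>2: print(n,lo,k.sum(),np.round(np.median(P[k],0),1),np.round(P[k].min(0)[:2],1),np.round(P[k].max(0)[:2],1))
```

```text
[447.7 267.8 164.6] [ 0.926 -0.174 -0.192  0.    -1.55  -1.136]
scene 188 19 [452.9 261.2 193.6] [440.4 255.7] [455.1 276. ]
scene 196 45 [452.2 258.9 200.7] [432.7 254.1] [462.2 270.8]
scene 204 44 [455.7 259.4 207.4] [432.4 253.5] [462.3 272.1]
scene 212 52 [453.7 259.5 215.8] [433.4 254.4] [462.5 272.6]
top 188 8 [445.3 256.7 194.2] [438.3 255.6] [449.2 257.7]
top 196 37 [442.8 257.7 201. ] [431.9 254.4] [458.  263.3]
top 204 34 [445.4 257.5 207.2] [431.8 255. ] [457.5 263.5]
top 212 34 [445.7 257.3 215.4] [433.1 254.8] [458.6 263.2]
```

Run:
```python
from h import *
p,d=camera("top"); C=cloud("top",d)
m=(C[...,2]>114)&(C[...,2]<125)&(abs(C[...,0]-446)<60)&(abs(C[...,1]-268)<60); print(m.sum(),rect(C[m]),C[m].mean(0))
go((447,268.5,150,168.5),(447,268.5,66,168.5))
```

```text
439 (array([445.8, 269.8]), array([37.4, 36. ]), 78.3) [445.60051938 268.08998356 119.97134427]
t 4.2 pos [446.6 267.1 161.5] yaw 168.0 gap -0.2 F [ 0.5  0.4 -0. ] grip 0.0
[-1.5 -0.2 11.5] [ 0.001 -0.001 -0.009]
[-1.6 -0.3 95.5] [ 0.001 -0.001 -0.009]
```

Call:
send_rows --series '[[[-2, 1, 0], [0, 0, 0], -1], [[-2, 1, 0], [0, 0, 0], -1], [[-2, 1, 0], [0, 0, 0], -1], [[-2, 1, 15], [0, 0, 0], -1], [[-2, 1, 15], [0, 0, 0], -1]]'

```text
clock: 4.78
position: [445.6, 268.9, 145.5]
tool_rot: [[-0.209, -0.978, -0.003], [-0.978, 0.209, -0.002], [0.002, 0.002, -1.0]]
ft_force: [0.7, -0.2, -0.3]
finger_gap: 84.9
gripper_force: 0.0
```

Call:
send_rows --series '[[[0, 0, 35], [0, 0, 0], -1], [[0, 0, 65], [0, 0, 0], -1], [[0, 0, 81], [0, 0, 0], -1], [[0, 0, 81], [0, 0, 0], -1], [[0, 0, 81], [0, 0, 0], 1]]'

```text
clock: 5.4
position: [447.1, 270.0, 68.3]
tool_rot: [[-0.208, -0.978, 0.002], [-0.978, 0.208, 0.001], [-0.002, -0.001, -1.0]]
ft_force: [-0.7, 0.2, 0.0]
finger_gap: 69.9
gripper_force: 0.0
```

Call:
send_rows --series '[[[0, 0, 0], [0, 0, 0], 1], [[0, 0, 0], [0, 0, 0], 1], [[0, 0, 0], [0, 0, 0], 1], [[0, 0, 0], [0, 0, 0], 1], [[0, 0, 0], [0, 0, 0], 1]]'

```text
clock: 6.02
position: [446.8, 269.9, 67.8]
tool_rot: [[-0.208, -0.978, 0.001], [-0.978, 0.208, 0.001], [-0.001, -0.001, -1.0]]
ft_force: [-1.9, 0.2, 5.8]
finger_gap: 34.6
gripper_force: 60.3
```

Call:
send_rows --series '[[[0, 0, -5], [0, 0, 0], 1], [[0, 0, -20], [0, 0, 0], 1], [[0, 0, -50], [0, 0, 0], 1], [[0, 0, -80], [0, 0, 0], 1], [[0, 0, -80], [0, 0, 0], 1]]'

```text
clock: 6.65
position: [447.6, 270.3, 150.3]
tool_rot: [[-0.209, -0.978, 0.004], [-0.978, 0.209, 0.004], [-0.004, -0.003, -1.0]]
ft_force: [-0.8, -0.2, -0.7]
finger_gap: 34.8
gripper_force: 60.0
```

Run:
```python
from h import *
for n in ("scene","top"):
    p,d=camera(n); C=cloud(n,d)
    for lo,hi,t in((75,85,"round"),(192,206,"sq")):
        m=(C[...,2]>lo)&(C[...,2]<hi)&(abs(C[...,0]-446)<60)&(abs(C[...,1]-268)<60); 
        if m.sum()>10:print(n,t,m.sum(),rect(C[m]),C[m].mean(0))
    if n=="scene": cv2.imwrite("pics/s3.png",cv2.resize(p[60:220,270:430],(480,480))[:,:,::-1])
go((632.5,-130.8,146,170.5))
```

```text
scene round 224 (array([449.1, 264.3]), array([50.4, 55.3]), 40.3) [450.07058658 262.99323859  78.83501802]
scene sq 203 (array([447.5, 266.4]), array([34.3, 63.2]), 65.0) [452.19199799 260.59307818 199.77582859]
top round 621 (array([446.6, 261.4]), array([45. , 52.7]), 84.4) [446.36458943 262.48764523  79.93741063]
top sq 445 (array([445.6, 264.5]), array([27. , 61.5]), 78.9) [444.79227594 262.39110364 199.79507257]
t 6.8 pos [446.3 269.6 146.8] yaw 168.0 gap 34.9 F [-0.7 -0.2 -1.7] grip 60.0
[ 352.7 -265.6    0.5] [ 0.     0.    -0.044]
```

View pics/s3.png

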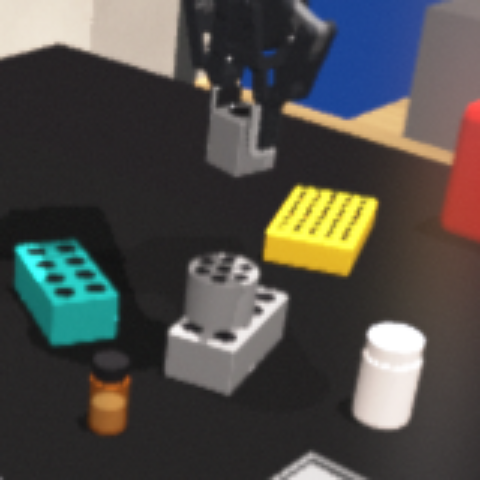

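The view shows the square block held. The right fingertip foot, near crop (265,163), looks close to the block's bottom edge. I'll check its true height before placing.

Run:
```python
from h import *
p,d=camera("scene"); C=cloud("scene",d)
for r in range(96,122,2): print(r,[tuple(int(round(v)) for v in C[r,c]) for c in (340,346,350,354,358,361)])
```

```text
96 [(423, 262, 200), (430, 275, 199), (436, 281, 199), (469, 250, 214), (475, 255, 215), (488, 248, 220)]
98 [(427, 258, 197), (438, 265, 199), (443, 272, 199), (468, 253, 209), (476, 255, 211), (476, 266, 208)]
100 [(431, 254, 195), (445, 256, 198), (451, 262, 198), (467, 254, 205), (473, 260, 205), (476, 266, 204)]
102 [(429, 257, 189), (449, 252, 196), (458, 253, 198), (469, 253, 201), (475, 258, 202), (477, 266, 200)]
104 [(432, 254, 186), (452, 249, 193), (460, 251, 195), (467, 257, 195), (475, 259, 197), (477, 267, 196)]
106 [(431, 256, 181), (452, 249, 189), (460, 253, 190), (468, 255, 192), (477, 257, 194), (476, 269, 190)]
108 [(432, 255, 177), (452, 250, 184), (459, 254, 185), (466, 259, 186), (475, 260, 188), (478, 268, 187)]
110 [(434, 254, 173), (452, 251, 179), (462, 252, 182), (468, 257, 182), (476, 261, 184), (194, 679, 0)]
112 [(434, 254, 169), (454, 250, 176), (460, 254, 176), (468, 258, 178), (471, 268, 176), (205, 664, 0)]
114 [(436, 253, 165), (453, 251, 171), (462, 254, 173), (463, 265, 170), (466, 276, 168), (217, 649, 0)]
116 [(434, 256, 159), (455, 249, 167), (461, 256, 167), (463, 266, 165), (466, 278, 163), (226, 636, -1)]
118 [(192, 572, -1), (455, 250, 162), (462, 255, 163), (465, 265, 162), (233, 612, 1), (236, 624, -1)]
120 [(203, 558, -1), (212, 577, -3), (222, 585, -2), (232, 592, -1), (240, 603, -1), (245, 612, -2)]
```

The finger ends at about z=182 while the block spans 160–200. So the real tips sit above the reported TCP by about 23 mm when shut and more when open. There's plenty of room over the rim, so I'll carry on.

Call:
send_rows --series '[[[30, -22, 0], [0, 0, 0], 1], [[75, -56, 0], [0, 0, -0.02], 1], [[122, -92, 0], [0, 0, -0.044], 1], [[170, -128, 0], [0, 0, -0.044], 1], [[218, -164, 0], [0, 0, -0.044], 1]]'

```text
clock: 7.42
position: [561.4, 20.2, 145.5]
tool_rot: [[-0.165, -0.986, -0.002], [-0.986, 0.165, -0.0], [0.001, 0.002, -1.0]]
ft_force: [1.7, 1.0, -1.1]
finger_gap: 35.2
gripper_force: 60.0
```

Call:
send_rows --series '[[[45, -36, 0], [0, 0, 0], 1], [[85, -66, 10], [0, 0, 0], 1], [[115, -91, 30], [0, 0, 0], 1], [[130, -107, 60], [0, 0, 0], 1], [[130, -107, 90], [0, 0, 0], 1]]'

```text
clock: 8.05
position: [644.8, -125.4, 53.5]
tool_rot: [[-0.168, -0.986, -0.003], [-0.986, 0.168, -0.0], [0.001, 0.003, -1.0]]
ft_force: [0.8, 0.1, -2.1]
finger_gap: 35.0
gripper_force: 60.1
```

Run:
```python
from h import *
go((632.5,-130.8,-10,170.5))
p,d=camera("top"); C=cloud("top",d)
h=C[...,2]; b=(abs(C[...,0]-632)<60)&(abs(C[...,1]+130)<60)
print(np.histogram(h[b],bins=np.arange(90,140,4)))
m=b&(h>105)&(h<120); print(rect(C[m]),C[m].mean(0))
cv2.imwrite("pics/t4.png",cv2.resize(p[90:200,290:420],(650,550))[:,:,::-1])
```

```text
t 8.1 pos [ 644.8 -125.4   53.5] yaw 170.4 gap 35.0 F [ 0.8  0.1 -2.1] grip 60.1
[ 7.4 11.  63.5] [ 0.003 -0.001 -0.003]
(array([ 8,  6,  5, 31, 19,  1,  0,  1,  2,  8, 20, 22]), array([ 90,  94,  98, 102, 106, 110, 114, 118, 122, 126, 130, 134, 138]))
(array([ 631.3, -115.9]), array([40.9, 24.6]), 44.8) [ 636.90741873 -109.64710767  106.78923135]
```

View pics/t4.png

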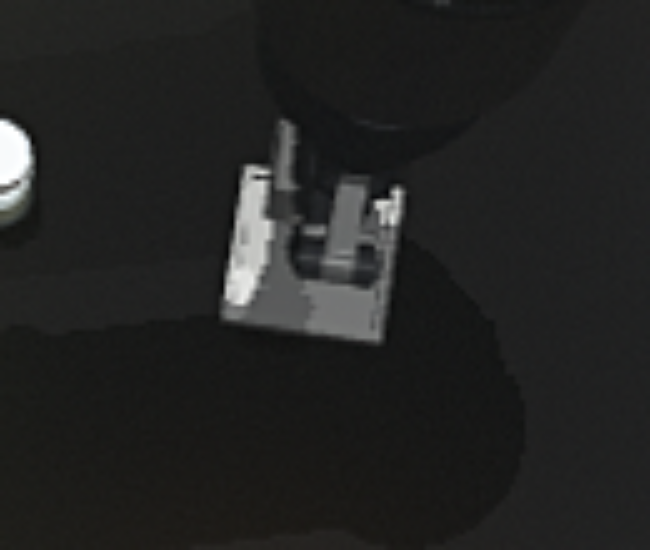

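The top view shows the block held over the square tray, with tray corners at (240,170), (400,190), (385,340) and (225,320). It needs the computed correction of about 13 mm before lowering.

Call:
send_rows --series '[[[7.5, 11, 10], [0, 0, 0], 1], [[7.5, 11, 30], [0, 0, 0], 1], [[7.5, 11, 50], [0, 0, 0], 1], [[7.5, 11, 60], [0, 0, 0], 1], [[7.5, 11, 63], [0, 0, 0], 1]]'

```text
clock: 8.72
position: [633.0, -129.2, -7.5]
tool_rot: [[-0.165, -0.986, -0.002], [-0.986, 0.165, -0.0], [0.0, 0.002, -1.0]]
ft_force: [-0.5, -0.6, -0.4]
finger_gap: 35.2
gripper_force: 60.1
```

Call:
send_rows --series '[[[0, 0, 1], [0, 0, 0], 1], [[0, 0, 2], [0, 0, 0], 1], [[0, 0, 3], [0, 0, 0], 1], [[0, 0, 3], [0, 0, 0], 1], [[0, 0, 3], [0, 0, 0], 1]]'

```text
clock: 9.35
position: [633.4, -129.3, -9.1]
tool_rot: [[-0.165, -0.986, 0.0], [-0.986, 0.165, 0.0], [-0.0, -0.0, -1.0]]
ft_force: [0.3, 0.0, -0.7]
finger_gap: 35.3
gripper_force: 60.1
```

Run:
```python
from h import *
go((632.5,-130.8,-10,170.5)); s=state();go();
```

```text
t 9.3 pos [ 633.4 -129.3   -9.1] yaw 170.5 gap 35.3 F [ 0.3  0.  -0.7] grip 60.1
[1.6 0.7 0.9] [-0.  0. -0.]
t 9.3 pos [ 633.4 -129.3   -9.1] yaw 170.5 gap 35.3 F [ 0.3  0.  -0.7] grip 60.1
```

Call:
send_rows --series '[[[0, 0, 1], [0, 0, 0], 1], [[0, 0, 2], [0, 0, 0], 1], [[0, 0, 2], [0, 0, 0], 1]]'

```text
clock: 9.72
position: [633.5, -129.4, -9.2]
tool_rot: [[-0.165, -0.986, 0.001], [-0.986, 0.165, -0.001], [0.0, -0.001, -1.0]]
ft_force: [-5.9, 2.6, 8.7]
finger_gap: 35.0
gripper_force: 61.4
```

Call:
send_rows --series '[[[0, 0, 1], [0, 0, 0], 1], [[0, 0, 2], [0, 0, 0], 1], [[0, 0, 2], [0, 0, 0], 1]]'

```text
clock: 10.1
position: [633.5, -129.5, -9.2]
tool_rot: [[-0.164, -0.986, 0.001], [-0.986, 0.164, -0.001], [0.001, -0.001, -1.0]]
ft_force: [-10.9, 4.3, 18.7]
finger_gap: 34.7
gripper_force: 62.7
```

Call:
send_rows --series '[[[0, 0, -3], [0, 0, 0], 1], [[0, 0, -3], [0, 0, 0], -1], [[0, 0, -3], [0, 0, 0], -1], [[0, 0, -3], [0, 0, 0], -1], [[0, 0, -3], [0, 0, 0], -1]]'

```text
clock: 10.72
position: [633.3, -129.4, -10.6]
tool_rot: [[-0.165, -0.986, -0.0], [-0.986, 0.165, 0.0], [-0.0, 0.0, -1.0]]
ft_force: [-0.6, 0.2, 0.7]
finger_gap: 85.4
gripper_force: 0.0
```

Call:
send_rows --series '[[[0, 0, -20], [0, 0, 0], -1], [[0, 0, -60], [0, 0, 0], -1], [[0, 0, -120], [0, 0, 0], -1], [[0, 0, -150], [0, 0, 0], -1], [[0, 0, -150], [0, 0, 0], -1]]'

```text
clock: 11.35
position: [635.2, -129.7, 145.5]
tool_rot: [[-0.165, -0.986, 0.008], [-0.986, 0.165, -0.0], [-0.001, -0.008, -1.0]]
ft_force: [-0.1, 1.1, -0.7]
finger_gap: 85.1
gripper_force: 0.0
```

Run:
```python
from h import *
p,d=camera("top"); C=cloud("top",d); h=C[...,2]
b=(abs(C[...,0]-632)<60)&(abs(C[...,1]+130)<60)&(h>35)&(h<50)
if b.sum()>10: print("sq",b.sum(),rect(C[b]),C[b].mean(0))
b=(abs(C[...,0]-446)<60)&(abs(C[...,1]-266)<60)&(h>76.5)&(h<85)
P=C[b]; print("rnd",b.sum(),P.mean(0),cv2.minEnclosingCircle(np.float32(P[:,:2])),rect(P), np.percentile(P[:,:2],[1,99],axis=0))
b=(abs(C[...,0]-446)<80)&(abs(C[...,1]-266)<80)&(h>36.5)&(h<45); print("long",b.sum(),rect(C[b]))
go((447,264,140,176),(447,264,27,176))
```

```text
sq 252 (array([ 634.6, -123.1]), array([25.1, 36.8]), 79.6) [ 633.56568689 -122.13654434   43.16587855]
rnd 460 [446.12464461 273.33919196  80.04636359] ((446.78253173828125, 267.0250549316406), 26.74603271484375) (array([446.9, 274.8]), array([52.5, 34.9]), 1.2) [[420.9979682  257.66040523]
 [472.17609708 291.14265663]]
long 458 (array([443.2, 300.1]), array([56.2, 64.7]), 15.2)
t 11.4 pos [ 634.2 -129.4  142.6] yaw 170.5 gap 85.2 F [-0.1  0.  -0.7] grip 0.0
[-357.   249.6    1.9] [-0.004  0.001 -0.096]
[-356.9  250.   114.9] [-0.004  0.001 -0.096]
```

Call:
send_rows --series '[[[-48, 33, 0], [0, 0, 0], -1], [[-97, 67, 0], [0, 0, 0], -1], [[-146, 101, 0], [0, 0, 0], -1], [[-195, 135, 0], [0, 0, 0], -1], [[-244, 169, 0], [0, 0, 0], -1]]'

```text
clock: 12.02
position: [505.4, 140.5, 139.1]
tool_rot: [[-0.165, -0.986, -0.001], [-0.986, 0.165, -0.0], [0.001, 0.001, -1.0]]
ft_force: [1.0, 0.2, 0.6]
finger_gap: 85.4
gripper_force: 0.0
```

Call:
send_rows --series '[[[-45, 32, 0], [0, 0, 0], -1], [[-90, 64, 0], [0, 0, 0], -1], [[-115, 81, 10], [0, 0, 0], -1], [[-115, 81, 20], [0, 0, 0], -1], [[-115, 81, 20], [0, 0, 0], -1]]'

```text
clock: 12.65
position: [445.6, 265.1, 118.3]
tool_rot: [[-0.165, -0.986, -0.002], [-0.986, 0.165, -0.002], [0.002, 0.002, -1.0]]
ft_force: [-0.0, -1.0, 0.5]
finger_gap: 85.4
gripper_force: 0.0
```

Run:
```python
from h import *
p,d=camera("scene"); C=cloud("scene",d); h=C[...,2]
b=(abs(C[...,0]-446)<60)&(abs(C[...,1]-266)<60)&(h>74)&(h<85)
P=C[b]; print("rnd",b.sum(),P.mean(0),cv2.minEnclosingCircle(np.float32(P[:,:2])))
go((447,266,20,170.5))
```

```text
rnd 232 [450.54344373 262.74784568  78.66850271] ((447.80859375, 265.3951721191406), 28.962413787841797)
t 12.7 pos [446.1 265.  119.1] yaw 170.4 gap 85.2 F [-0.5 -0.1  0.4] grip 0.0
[-1.3 -0.8 99.1] [ 0.001 -0.001 -0.001]
```

Call:
send_rows --series '[[[-1, -1, 35], [0, 0, 0], -1], [[-1, -1, 70], [0, 0, 0], -1], [[-1, -1, 99], [0, 0, 0], -1], [[-1, -1, 99], [0, 0, 0], -1], [[-1, -1, 99], [0, 0, 0], 1]]'

```text
clock: 13.32
position: [448.4, 266.9, 22.5]
tool_rot: [[-0.166, -0.986, 0.002], [-0.986, 0.166, 0.001], [-0.001, -0.002, -1.0]]
ft_force: [-0.1, -0.1, -0.1]
finger_gap: 69.5
gripper_force: 0.0
```

Call:
send_rows --series '[[[0, 0, 0], [0, 0, 0], 1], [[0, 0, 0], [0, 0, 0], 1], [[0, 0, 0], [0, 0, 0], 1], [[0, 0, 0], [0, 0, 0], 1]]'

```text
clock: 13.82
position: [448.3, 267.6, 23.0]
tool_rot: [[-0.165, -0.986, 0.003], [-0.986, 0.165, 0.002], [-0.003, -0.002, -1.0]]
ft_force: [-0.8, 0.3, 6.3]
finger_gap: 52.7
gripper_force: 63.8
```

Call:
send_rows --series '[[[0, 0, -5], [0, 0, 0], 1], [[0, 0, -20], [0, 0, 0], 1], [[0, 0, -50], [0, 0, 0], 1], [[0, 0, -100], [0, 0, 0], 1], [[0, 0, -100], [0, 0, 0], 1]]'

```text
clock: 14.45
position: [449.3, 268.3, 126.6]
tool_rot: [[-0.165, -0.986, 0.007], [-0.986, 0.165, 0.006], [-0.007, -0.006, -1.0]]
ft_force: [-0.0, -0.2, -2.2]
finger_gap: 52.5
gripper_force: 63.3
```

Run:
```python
from h import *
go((446.2,-280.5,120,170.5))
```

```text
t 14.4 pos [449.3 268.3 126.6] yaw 170.5 gap 52.5 F [-0.  -0.2 -2.2] grip 63.3
[541.9 -87.5   3.5] [-0.006  0.007  0.   ]
```

Call:
send_rows --series '[[[30, -5, 0], [0, 0, 0], 1], [[85, -14, 0], [0, 0, 0], 1], [[145, -24, 0], [0, 0, 0], 1], [[205, -34, 0], [0, 0, 0], 1], [[265, -44, 0], [0, 0, 0], 1]]'

```text
clock: 15.08
position: [446.2, -3.5, 120.8]
tool_rot: [[-0.164, -0.986, 0.0], [-0.986, 0.164, 0.001], [-0.001, -0.0, -1.0]]
ft_force: [1.0, -0.1, -1.2]
finger_gap: 52.3
gripper_force: 63.3
```

Call:
send_rows --series '[[[60, -10, 0], [0, 0, 0], 1], [[120, -20, 0], [0, 0, 0], 1], [[180, -30, 0], [0, 0, 0], 1], [[230, -38, 0], [0, 0, 0], 1], [[265, -44, 20], [0, 0, 0], 1]]'

```text
clock: 15.7
position: [446.7, -272.9, 101.8]
tool_rot: [[-0.167, -0.986, 0.002], [-0.986, 0.167, -0.001], [0.0, -0.002, -1.0]]
ft_force: [-0.0, 0.2, -2.1]
finger_gap: 52.7
gripper_force: 63.3
```

Call:
send_rows --series '[[[9, -1, 20], [0, 0, 0], 1], [[9, -1, 45], [0, 0, 0], 1], [[9, -1, 60], [0, 0, 0], 1], [[9, -1, 70], [0, 0, 0], 1], [[9, -1, 70], [0, 0, 0], 1]]'

```text
clock: 16.32
position: [445.8, -279.2, 30.3]
tool_rot: [[-0.165, -0.986, -0.001], [-0.986, 0.165, 0.0], [-0.0, 0.001, -1.0]]
ft_force: [0.3, 0.3, -1.5]
finger_gap: 52.5
gripper_force: 63.3
```

Run:
```python
from h import *
go((446.2,-280.5,-16.4,170.5))
p,d=camera("top"); C=cloud("top",d); h=C[...,2]
b=(abs(C[...,0]-446)<70)&(abs(C[...,1]+280)<70)
print(np.histogram(h[b],bins=np.arange(70,110,4)))
b=b&(h>84)&(h<96); print(b.sum(),rect(C[b]))
cv2.imwrite("pics/t5.png",cv2.resize(p[190:280,380:490],(660,540))[:,:,::-1])
p,d=camera("scene"); C=cloud("scene",d); h=C[...,2]
b=(abs(C[...,0]-446)<70)&(abs(C[...,1]+280)<70)&(h>84)&(h<95); print(b.sum(),rect(C[b]))
```

```text
t 16.3 pos [ 445.8 -279.2   30.3] yaw 170.5 gap 52.5 F [ 0.3  0.3 -1.5] grip 63.3
[ 1.2 -0.7 46.7] [0.001 0.    0.   ]
(array([ 7,  8,  9,  7, 19,  4,  2,  4,  5]), array([ 70,  74,  78,  82,  86,  90,  94,  98, 102, 106]))
27 (array([ 417.5, -268. ]), array([19.9,  8.8]), 11.7)
328 (array([ 455.5, -284.6]), array([53.9, 57.3]), 58.5)
```

View pics/t5.png

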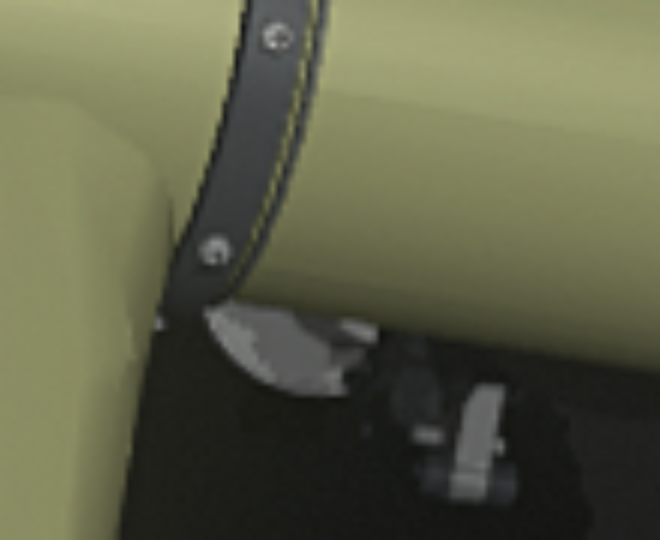

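The arm hides most of the round tray from above; only its lower-left part is visible near (280,350). The measured pose is 1 mm off target, so I'm lowering.

Call:
send_rows --series '[[[1, -1, 20], [0, 0, 0], 1], [[1, -1, 35], [0, 0, 0], 1], [[1, -1, 44], [0, 0, 0], 1], [[1, -1, 46], [0, 0, 0], 1], [[1, -1, 46], [0, 0, 0], 1]]'

```text
clock: 17.05
position: [446.9, -280.9, -13.9]
tool_rot: [[-0.165, -0.986, 0.0], [-0.986, 0.165, -0.001], [0.001, -0.0, -1.0]]
ft_force: [-4.3, 3.5, 4.2]
finger_gap: 52.1
gripper_force: 63.6
```

Call:
send_rows --series '[[[0, 0, 1], [0, 0, 0], 1], [[0, 0, 2], [0, 0, 0], 1], [[0, 0, 2], [0, 0, 0], 1]]'

```text
clock: 17.42
position: [446.9, -280.9, -14.0]
tool_rot: [[-0.164, -0.986, -0.0], [-0.986, 0.164, -0.001], [0.001, -0.0, -1.0]]
ft_force: [-10.2, 8.2, 16.6]
finger_gap: 52.4
gripper_force: 65.2
```

Call:
send_rows --series '[[[0, 0, -2], [0, 0, 0], 1], [[0, 0, -2], [0, 0, 0], -1], [[0, 0, -2], [0, 0, 0], -1], [[0, 0, -2], [0, 0, 0], -1], [[0, 0, -2], [0, 0, 0], -1]]'

```text
clock: 18.05
position: [446.7, -280.6, -15.5]
tool_rot: [[-0.165, -0.986, -0.0], [-0.986, 0.165, 0.0], [-0.0, 0.0, -1.0]]
ft_force: [-0.3, -0.2, -1.1]
finger_gap: 85.1
gripper_force: 0.0
```

Call:
send_rows --series '[[[0, 0, -20], [0, 0, 0], -1], [[0, 0, -60], [0, 0, 0], -1], [[0, 0, -120], [0, 0, 0], -1], [[-60, 0, -140], [0, 0, 0], -1], [[-120, 10, -140], [0, 0, 0], -1]]'

```text
clock: 18.68
position: [457.8, -159.9, 126.9]
tool_rot: [[-0.168, -0.986, 0.004], [-0.986, 0.168, -0.0], [-0.0, -0.004, -1.0]]
ft_force: [0.7, 0.7, -0.6]
finger_gap: 85.4
gripper_force: 0.0
```

Call:
send_rows --series '[[[-50, 8, 0], [0, 0, 0], -1], [[-100, 16, 0], [0, 0, 0], -1], [[-155, 25, 0], [0, 0, -0.1], -1], [[-210, 34, 0], [0, 0, -0.2], -1], [[-268, 43, 0], [0, 0, -0.3], -1]]'

```text
clock: 19.3
position: [458.4, 112.7, 125.1]
tool_rot: [[0.137, -0.991, 0.001], [-0.991, -0.137, 0.001], [-0.0, -0.001, -1.0]]
ft_force: [2.1, -0.8, -0.1]
finger_gap: 85.4
gripper_force: 0.0
```

Run:
```python
from h import *
p,d=camera("top"); C=cloud("top",d); h=C[...,2]
def B(x,y,r,lo,hi): return C[(abs(C[...,0]-x)<r)&(abs(C[...,1]-y)<r)&(h>lo)&(h<hi)]
P=B(446,-280,60,34,52); print("rnd",len(P),np.median(P[:,2]),cv2.minEnclosingCircle(np.float32(P[P[:,2]>40][:,:2])))
P=B(632,-130,60,38,50); print("sq",len(P),np.median(P[:,2]),rect(P))
P=B(447,272,85,37,45); print("long",len(P),rect(P))
P=B(629,137,90,6,14); print("ltray",len(P),rect(P))
go((448,276,100,194.9))
cv2.imwrite("pics/t6.png",p[:,:,::-1])
```

```text
rnd 686 43.13766515649843 ((446.6863708496094, -281.5609130859375), 26.952571868896484)
sq 370 43.37252980636333 (array([ 633.7, -128.7]), array([36.4, 37.4]), 80.9)
long 27 (array([366.1, 226.7]), array([18.2,  5.6]), 89.5)
ltray 432 (array([628., 137.]), array([ 83.2, 137.2]), 1.3)
t 19.4 pos [458.2 117.8 124.4] yaw -171.7 gap 85.4 F [-1.7  3.3 -0.4] grip 0.0
[-158.   -12.7   24.7] [-0.001  0.002 -0.115]
```

View pics/t6.png

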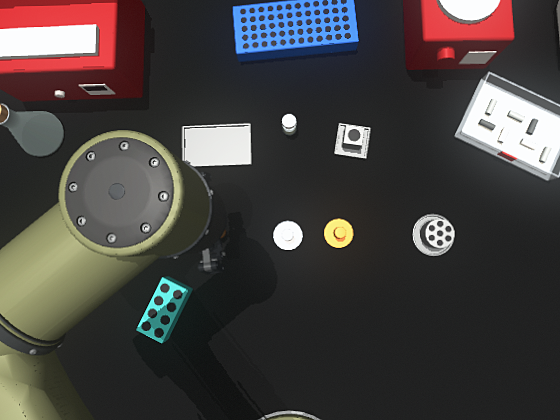

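The top view shows the square block in its tray at (352,139) and the round block in its tray at (438,235), with both tops at 43 mm. The bystanders haven't moved. Next is the long block.

Run:
```python
from h import *
f=np.load("pics/top0.npz"); C=cloud("top",f["d"]); h=C[...,2]
P=C[(abs(C[...,0]-447)<85)&(abs(C[...,1]-272)<85)&(h>38.2)&(h<43)]; print("top",rect(P))
p,d=camera("scene"); C=cloud("scene",d); h=C[...,2]
P=C[(abs(C[...,0]-447)<85)&(abs(C[...,1]-272)<85)&(h>37)&(h<43)]; print("scene",len(P),rect(P))
go((447.5,277,110,194.9))
```

```text
top (array([415.3, 267.3]), array([126.9, 111.2]), 15.6)
scene 545 (array([415.1, 267.6]), array([129.8, 110.8]), 14.2)
t 19.4 pos [458.1 115.  124.3] yaw -171.9 gap 85.7 F [-0.4 -0.4 -0.1] grip 0.0
[-161.8  -12.3   14.4] [ 0.     0.001 -0.119]
```

Call:
send_rows --series '[[[-50, -4, 0], [0, 0, -0.06], -1], [[-100, -8, 0], [0, 0, -0.119], -1], [[-140, -11, 0], [0, 0, -0.119], -1], [[-162, -12, 14], [0, 0, -0.119], -1], [[-162, -12, 14], [0, 0, -0.119], -1]]'

```text
clock: 20.02
position: [447.9, 272.9, 108.3]
tool_rot: [[0.251, -0.968, -0.003], [-0.968, -0.251, -0.003], [0.002, 0.004, -1.0]]
ft_force: [-0.1, 0.4, -0.6]
finger_gap: 85.4
gripper_force: 0.0
```

Run:
```python
from h import *
a=np.radians(14.9); ex=np.array([np.cos(a),np.sin(a)]); ey=np.array([-np.sin(a),np.cos(a)])
def f(n,C):
    h=C[...,2]; q=C[...,:2]-[448,277]; u=q@ex; v=q@ey
    m=(abs(u)<40)&(abs(v)<70)&(h>37.5)&(h<43); P=C[m]; r=rect(P); print(n,m.sum(),r,"u",np.percentile(u[m],[1,99]),"v",np.percentile(v[m],[1,99]))
f("top0",cloud("top",np.load("pics/top0.npz")["d"]))
p,d=camera("scene"); f("scene",cloud("scene",d))
go((447.5,277,-18,194.9))
```

```text
top0 673 (array([448.1, 276.8]), array([ 58.6, 111.8]), 15.6) u [-26.35559532  28.89433177] v [-55.32563473  54.38794148]
scene 517 (array([450.6, 276. ]), array([ 56.8, 109.6]), 14.9) u [-24.5044395   29.70863432] v [-55.19492059  51.62681816]
t 20.1 pos [448.4 272.3 109.3] yaw -165.5 gap 85.5 F [-0.3  0.6 -0.3] grip 0.0
[ -5.   -0.5 127.3] [ 0.002 -0.001 -0.007]
```

Call:
send_rows --series '[[[-4, -2, 40], [0, 0, 0], -1], [[-4, -2, 85], [0, 0, 0], -1], [[-4, -2, 118], [0, 0, 0], -1], [[-4, -2, 129], [0, 0, 0], -1], [[-4, -2, 129], [0, 0, 0], -1]]'

```text
clock: 20.7
position: [450.2, 276.7, -17.8]
tool_rot: [[0.25, -0.968, 0.0], [-0.968, -0.25, -0.0], [0.0, -0.0, -1.0]]
ft_force: [-0.2, -0.1, 0.7]
finger_gap: 84.9
gripper_force: 0.0
```

Call:
send_rows --series '[[[0, 0, 0], [0, 0, 0], 1], [[0, 0, 0], [0, 0, 0], 1], [[0, 0, 0], [0, 0, 0], 1], [[0, 0, 0], [0, 0, 0], 1], [[0, 0, 0], [0, 0, 0], 1]]'

```text
clock: 21.32
position: [450.5, 278.0, -16.3]
tool_rot: [[0.251, -0.968, 0.002], [-0.968, -0.251, 0.002], [-0.001, -0.002, -1.0]]
ft_force: [-2.0, 0.2, 6.0]
finger_gap: 54.9
gripper_force: 66.6
```

Call:
send_rows --series '[[[0, 0, -5], [0, 0, 0], 1], [[0, 0, -20], [0, 0, 0], 1], [[0, 0, -50], [0, 0, 0], 1], [[0, 0, -90], [0, 0, 0], 1], [[0, 0, -90], [0, 0, 0], 1]]'

```text
clock: 21.95
position: [451.7, 278.9, 76.4]
tool_rot: [[0.251, -0.968, 0.006], [-0.968, -0.251, 0.005], [-0.004, -0.007, -1.0]]
ft_force: [0.2, 0.2, -3.9]
finger_gap: 55.2
gripper_force: 65.4
```

Run:
```python
from h import *
go((629,137,71.6,181.2))
p,d=camera("scene"); cv2.imwrite("pics/s7.png",cv2.resize(p[60:220,270:430],(480,480))[:,:,::-1])
```

```text
t 21.9 pos [451.7 278.9  76.4] yaw -165.5 gap 55.2 F [ 0.2  0.2 -3.9] grip 65.4
[ 181.9 -136.1    5. ] [-0.006  0.004  0.232]
```

View pics/s7.png

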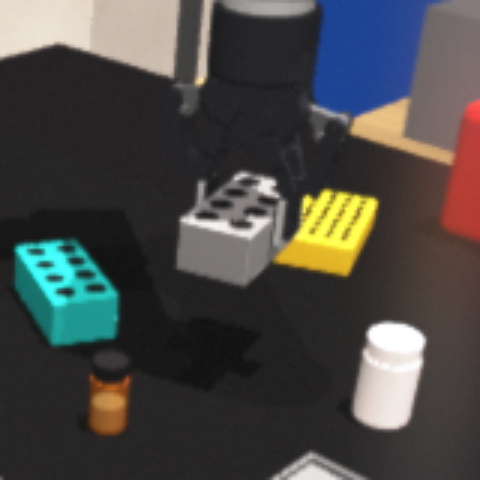

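The view shows the long block held level over the bench, about (230,230) in the crop, with the jar and amber vial clear of it. I'm moving it to the long tray.

Call:
send_rows --series '[[[30, -23, 0], [0, 0, 0.03], 1], [[75, -57, 0], [0, 0, 0.1], 1], [[120, -91, 0], [0, 0, 0.17], 1], [[160, -121, 0], [0, 0, 0.232], 1], [[181, -137, 0], [0, 0, 0.232], 1]]'

```text
clock: 22.62
position: [628.0, 134.0, 68.8]
tool_rot: [[0.018, -1.0, -0.004], [-1.0, -0.018, -0.001], [0.001, 0.004, -1.0]]
ft_force: [-1.1, 0.7, -3.5]
finger_gap: 55.0
gripper_force: 65.4
```

Call:
send_rows --series '[[[0, 0, 20], [0, 0, 0], 1], [[0, 0, 40], [0, 0, 0], 1], [[0, 0, 50], [0, 0, 0], 1], [[0, 0, 50], [0, 0, 0], 1]]'

```text
clock: 23.12
position: [626.5, 136.7, 20.3]
tool_rot: [[0.022, -1.0, -0.002], [-1.0, -0.022, -0.001], [0.001, 0.002, -1.0]]
ft_force: [0.2, -0.4, -4.4]
finger_gap: 54.6
gripper_force: 65.5
```

Run:
```python
from h import *
go((629,137,-15.4,181.2))
p,d=camera("scene"); cv2.imwrite("pics/s8.png",cv2.resize(p[160:290,300:430],(520,520))[:,:,::-1])
C=cloud("scene",d); h=C[...,2]
m=(abs(C[...,0]-629)<60)&(abs(C[...,1]-137)<85)&(h>75)&(h<83);print(m.sum(),rect(C[m]),np.median(h[m]))
```

```text
t 23.1 pos [626.5 136.7  20.3] yaw -178.7 gap 54.6 F [ 0.2 -0.4 -4.4] grip 65.5
[-0.3 -2.5 35.7] [ 0.002 -0.001  0.001]
801 (array([627.6, 129.8]), array([105.8,  80.8]), 78.5) 76.03967913976157
```

View pics/s8.png

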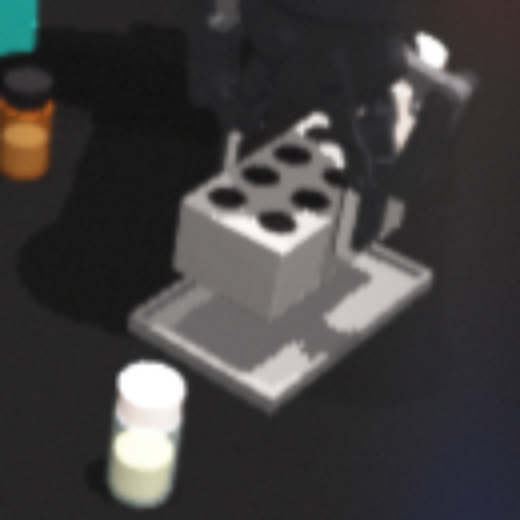

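The view shows the long block level and aligned above the long tray, whose corners are at (130,320), (270,405) and (430,275). I'm lowering it with a 2 mm correction.

Call:
send_rows --series '[[[0, -2, 15], [0, 0, 0], 1], [[0, -2, 26], [0, 0, 0], 1], [[0, -2, 33], [0, 0, 0], 1], [[0, -2, 35], [0, 0, 0], 1], [[0, -2, 35], [0, 0, 0], 1]]'

```text
clock: 23.8
position: [629.9, 136.5, -13.2]
tool_rot: [[0.021, -1.0, 0.0], [-1.0, -0.021, 0.0], [-0.0, -0.0, -1.0]]
ft_force: [0.3, 0.8, -5.5]
finger_gap: 55.4
gripper_force: 65.5
```

Call:
send_rows --series '[[[0, 0, 1], [0, 0, 0], 1], [[0, 0, 2], [0, 0, 0], 1], [[0, 0, 2], [0, 0, 0], 1]]'

```text
clock: 24.18
position: [629.9, 136.5, -13.3]
tool_rot: [[0.021, -1.0, 0.001], [-1.0, -0.021, 0.0], [-0.0, -0.001, -1.0]]
ft_force: [-6.5, -0.4, 6.1]
finger_gap: 55.1
gripper_force: 66.7
```

Call:
send_rows --series '[[[0, 0, -1], [0, 0, 0], 1], [[0, 0, -1], [0, 0, 0], -1], [[0, 0, -1], [0, 0, 0], -1], [[0, 0, -1], [0, 0, 0], -1], [[0, 0, -1], [0, 0, 0], -1]]'

```text
clock: 24.8
position: [629.8, 136.5, -14.3]
tool_rot: [[0.021, -1.0, 0.0], [-1.0, -0.021, 0.0], [-0.0, -0.0, -1.0]]
ft_force: [0.7, 0.6, 0.5]
finger_gap: 85.7
gripper_force: 0.0
```

Call:
send_rows --series '[[[0, 0, -20], [0, 0, 0], -1], [[0, 0, -60], [0, 0, 0], -1], [[0, 0, -110], [0, 0, 0], -1], [[0, 0, -130], [0, 0, 0], -1], [[0, 0, -130], [0, 0, 0], -1]]'

```text
clock: 25.42
position: [630.9, 136.9, 119.0]
tool_rot: [[0.021, -1.0, 0.004], [-1.0, -0.021, 0.002], [-0.002, -0.004, -1.0]]
ft_force: [-0.2, 0.2, -0.8]
finger_gap: 85.7
gripper_force: 0.0
```

Run:
```python
from h import *
go((447.5,-1,80,180),(447.5,-1,-14,180))
```

```text
t 25.4 pos [630.9 136.9 119. ] yaw -178.8 gap 85.7 F [-0.2  0.2 -0.8] grip 0.0
[134.1 186.4  37.9] [-0.004  0.002  0.021]
[134.3 186.8 131.9] [-0.004  0.002  0.021]
```

Call:
send_rows --series '[[[30, 42, 0], [0, 0, 0], -1], [[62, 86, 0], [0, 0, 0.02], -1], [[94, 130, 0], [0, 0, 0.02], -1], [[122, 170, 10], [0, 0, 0.02], -1], [[133, 185, 20], [0, 0, 0.02], -1]]'

```text
clock: 26.05
position: [445.5, -1.6, 94.5]
tool_rot: [[0.0, -1.0, -0.001], [-1.0, -0.0, 0.0], [-0.0, 0.001, -1.0]]
ft_force: [-0.1, 0.4, 0.0]
finger_gap: 85.6
gripper_force: 0.0
```

Run:
```python
from h import *
p,d=camera("top"); C=cloud("top",d); h=C[...,2]
def B(C,x,y,r,lo,hi): h=C[...,2]; return C[(abs(C[...,0]-x)<r)&(abs(C[...,1]-y)<r)&(h>lo)&(h<hi)]
P=B(C,629,137,90,40,50); print("long",len(P),np.median(P[:,2]),rect(P))
p,d=camera("scene"); C=cloud("scene",d)
P=B(C,447,-1,25,37,46); print("knob scene",len(P),P.mean(0) if len(P) else 0)
go((447.5,-1,-16,180))
```

```text
long 1628 43.27099360344539 (array([629.7, 134.9]), array([ 56.9, 109.9]), 1.8)
knob scene 68 [450.26833885  -3.31031622  40.67397567]
t 26.1 pos [445.5  -1.4  93.9] yaw -180.0 gap 85.0 F [-0.4 -0.8  0.5] grip 0.0
[ -0.3  -2.3 109.9] [0.002 0.    0.   ]
```

Call:
send_rows --series '[[[0, -2.5, 40], [0, 0, 0], -1], [[0, -2.5, 75], [0, 0, 0], -1], [[0, -2.5, 100], [0, 0, 0], -1], [[0, -2.5, 111.5], [0, 0, 0], -1], [[0, -2.5, 111.5], [0, 0, 0], 1]]'

```text
clock: 26.78
position: [449.8, -0.4, -16.3]
tool_rot: [[0.001, -1.0, -0.002], [-1.0, -0.001, -0.001], [0.001, 0.002, -1.0]]
ft_force: [0.1, 0.2, 0.3]
finger_gap: 69.2
gripper_force: 0.0
```

Call:
send_rows --series '[[[0, 0, 0], [0, 0, 0], 1], [[0, 0, 0], [0, 0, 0], 1], [[0, 0, 0], [0, 0, 0], 1], [[0, 0, 0], [0, 0, 0], 1], [[0, 0, 0], [0, 0, 0], 1]]'

```text
clock: 27.4
position: [450.8, -0.2, -14.8]
tool_rot: [[0.001, -1.0, 0.002], [-1.0, -0.001, 0.0], [-0.0, -0.002, -1.0]]
ft_force: [-1.2, 1.8, 4.8]
finger_gap: 20.6
gripper_force: 58.9
```

Call:
send_rows --series '[[[0, 0, -5], [0, 0, 0], 1], [[0, 0, -20], [0, 0, 0], 1], [[0, 0, -60], [0, 0, 0], 1], [[0, 0, -100], [0, 0, 0], 1], [[0, 0, -100], [0, 0, 0], 1]]'

```text
clock: 28.02
position: [452.2, -0.0, 88.7]
tool_rot: [[0.001, -1.0, 0.007], [-1.0, -0.001, 0.002], [-0.002, -0.007, -1.0]]
ft_force: [0.4, 0.8, -0.8]
finger_gap: 20.2
gripper_force: 58.7
```

Run:
```python
from h import *
go((446.7,-281.5,84,180))
p,d=camera("scene"); cv2.imwrite("pics/s9.png",cv2.resize(p[110:260,190:340],(480,480))[:,:,::-1])
```

```text
t 28.0 pos [452.2  -0.   88.7] yaw -179.9 gap 20.2 F [ 0.4  0.8 -0.8] grip 58.7
[281.5   5.8   4.2] [-0.007  0.002  0.001]
```

View pics/s9.png

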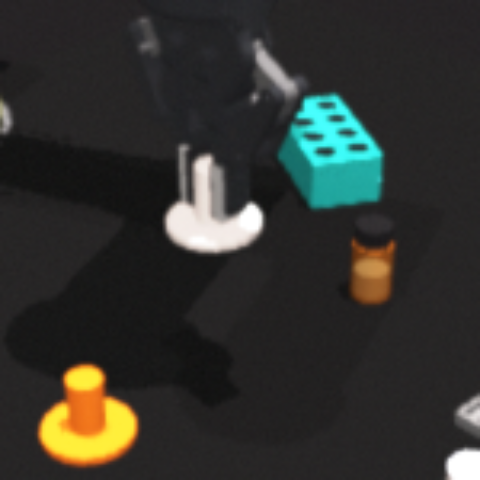

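The view shows the white cover held by its knob and level at crop (215,215), clear of the orange one. I'm carrying it to the round block.

Call:
send_rows --series '[[[35, 1, 0], [0, 0, 0], 1], [[90, 1, 0], [0, 0, 0], 1], [[150, 2, 0], [0, 0, 0], 1], [[208, 3, 0], [0, 0, 0], 1], [[250, 3, 0], [0, 0, 0], 1]]'

```text
clock: 28.7
position: [446.1, -252.4, 83.0]
tool_rot: [[-0.0, -1.0, -0.002], [-1.0, 0.0, 0.001], [-0.001, 0.002, -1.0]]
ft_force: [-0.2, 1.5, -0.6]
finger_gap: 20.5
gripper_force: 58.7
```

Call:
send_rows --series '[[[25, 0, 0], [0, 0, 0], 1], [[30, 0, 15], [0, 0, 0], 1], [[30, 0, 25], [0, 0, 0], 1], [[30, 0, 30], [0, 0, 0], 1], [[30, 0, 30], [0, 0, 0], 1]]'

```text
clock: 29.32
position: [447.3, -279.6, 53.8]
tool_rot: [[0.002, -1.0, -0.001], [-1.0, -0.002, 0.0], [-0.0, 0.001, -1.0]]
ft_force: [-0.4, 0.2, -0.8]
finger_gap: 20.4
gripper_force: 58.7
```

Run:
```python
from h import *
go((446.7,-281,27,180))
p,d=camera("scene"); cv2.imwrite("pics/s10.png",cv2.resize(p[200:320,60:200],(560,480))[:,:,::-1])
C=cloud("scene",d); h=C[...,2]
m=(abs(C[...,0]-446)<45)&(abs(C[...,1]+281)<45)&(p.min(2)>150)&(h>60)
print(m.sum(), rect(C[m]) if m.sum()>5 else 0, np.percentile(h[m],[2,50,98]))
```

```text
t 29.3 pos [ 447.3 -279.6   53.8] yaw -179.9 gap 20.4 F [-0.4  0.2 -0.8] grip 58.7
[ 1.4  0.6 26.8] [0.001 0.    0.002]
884 (array([ 456.2, -283.3]), array([69.7, 68.5]), 20.6) [ 70.52635998  75.48607856 260.64958865]
```

View pics/s10.png

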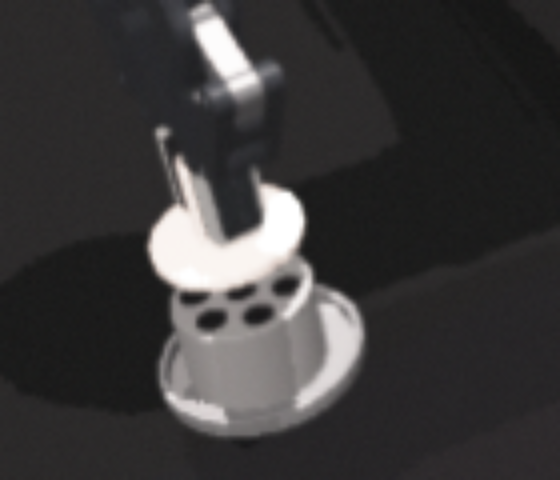

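Run:
```python
from h import *
for z in (43,70,76): print(z,(proj("scene",[446.7,-281.5,z])-[60,200])*4)
p,d=camera("scene"); C=cloud("scene",d); h=C[...,2]
m=(abs(C[...,0]-446)<45)&(abs(C[...,1]+281)<45)&(h>71)&(h<79)&(p.min(2)>150)
print(m.sum(),rect(C[m]),np.median(h[m]))
m=((abs(C[...,0]-446)<45)&(abs(C[...,1]+281)<45)&(h>60)&(h<82)&(p.min(2)>150)).astype(np.uint8)
k=max(cv2.findContours(m,0,2)[0],key=cv2.contourArea).reshape(-1,2)
print("disc ellipse centre crop",(np.array(cv2.fitEllipse(k)[0])-[60,200])*4, "as plane z73:",onplane("scene",[cv2.fitEllipse(k)[0]],74).round(1))
```

```text
43 [[237.20939754 288.86016301]]
70 [[222.77447044 237.32755644]]
76 [[219.47537649 225.53177385]]
512 (array([ 452.3, -281.7]), array([55.8, 48.8]), 70.9) 75.46598274566665
disc ellipse centre crop [225.73043823 235.21704102] as plane z73: [[ 451.2 -281.4   74. ]]
```

The cover centre is within about 2 mm of the block axis once the scene camera's small bias is taken out. I'm lowering it with a small correction.

Call:
send_rows --series '[[[2, 1, 8], [0, 0, 0], 1], [[2, 1, 16], [0, 0, 0], 1], [[2, 1, 22], [0, 0, 0], 1], [[2, 1, 25], [0, 0, 0], 1], [[2, 1, 25], [0, 0, 0], 1]]'

```text
clock: 30.05
position: [446.3, -282.4, 29.0]
tool_rot: [[0.001, -1.0, -0.0], [-1.0, -0.001, 0.0], [-0.0, 0.0, -1.0]]
ft_force: [-0.8, -0.2, -0.3]
finger_gap: 20.1
gripper_force: 58.8
```

Call:
send_rows --series '[[[0, 0, 1], [0, 0, 0], 1], [[0, 0, 2], [0, 0, 0], 1], [[0, 0, 2], [0, 0, 0], 1]]'

```text
clock: 30.42
position: [446.6, -282.5, 28.3]
tool_rot: [[0.001, -1.0, 0.001], [-1.0, -0.001, -0.0], [0.0, -0.001, -1.0]]
ft_force: [-1.8, 2.5, 5.1]
finger_gap: 20.2
gripper_force: 59.1
```

Contact at the expected height, so I'm releasing and retreating.

Call:
send_rows --series '[[[0, 0, 0], [0, 0, 0], -1], [[0, 0, 0], [0, 0, 0], -1], [[0, 0, 0], [0, 0, 0], -1], [[0, 0, 0], [0, 0, 0], -1], [[0, 0, 0], [0, 0, 0], -1]]'

```text
clock: 31.05
position: [446.3, -282.4, 27.1]
tool_rot: [[0.001, -1.0, -0.0], [-1.0, -0.001, 0.0], [-0.0, 0.0, -1.0]]
ft_force: [-0.2, -0.0, 0.0]
finger_gap: 85.2
gripper_force: 0.0
```

Call:
send_rows --series '[[[0, 0, -20], [0, 0, 0], -1], [[0, 0, -60], [0, 0, 0], -1], [[0, 0, -110], [0, 0, 0], -1], [[-60, 0, -130], [0, 0, 0], -1], [[-120, 0, -130], [0, 0, 0], -1]]'

```text
clock: 31.68
position: [446.9, -161.8, 159.4]
tool_rot: [[-0.001, -1.0, 0.004], [-1.0, 0.001, -0.0], [0.0, -0.004, -1.0]]
ft_force: [0.6, 1.7, -0.7]
finger_gap: 85.2
gripper_force: 0.0
```

Call:
send_rows --series '[[[-50, 0, 0], [0, 0, 0], -1], [[-100, 0, 0], [0, 0, 0], -1], [[-150, 0, 0], [0, 0, 0], -1], [[-150, 0, 0], [0, 0, 0], -1], [[-150, 0, 0], [0, 0, 0], -1]]'

```text
clock: 32.3
position: [446.1, -12.4, 157.3]
tool_rot: [[0.002, -1.0, 0.0], [-1.0, -0.002, -0.0], [0.0, -0.0, -1.0]]
ft_force: [0.7, -0.6, 0.6]
finger_gap: 85.3
gripper_force: 0.0
```

Run:
```python
from h import *
p,d=camera("top"); C=cloud("top",d)
def B(x,y,r,lo,hi): h=C[...,2]; return C[(abs(C[...,0]-x)<r)&(abs(C[...,1]-y)<r)&(h>lo)&(h<hi)]
for n,a in (("disc",(446,-281,50,47,54)),("knob",(446,-281,50,80,92)),("sq",(632,-130,60,41,50)),("long",(629,137,90,41,50))):
    P=B(*a); print(n,len(P),np.median(P[:,2]) if len(P) else 0,rect(P) if len(P)>5 else 0)
go()
p,d=camera("scene"); cv2.imwrite("pics/s11.png",p[:,:,::-1])
```

```text
disc 512 49.177714197739135 (array([ 446.1, -283.5]), array([53.2, 53. ]), 89.3)
knob 113 84.74878916870898 (array([ 446.2, -283.1]), array([19.2, 19.3]), 88.9)
sq 347 43.39260859977537 (array([ 633.3, -128.7]), array([36. , 36.7]), 80.2)
long 1535 43.33959262607948 (array([629.5, 135. ]), array([ 56.7, 109.3]), 1.9)
t 32.4 pos [446.1 -13.  157.2] yaw -180.0 gap 85.3 F [-0.4  0.2 -0.6] grip 0.0
```

View pics/s11.png

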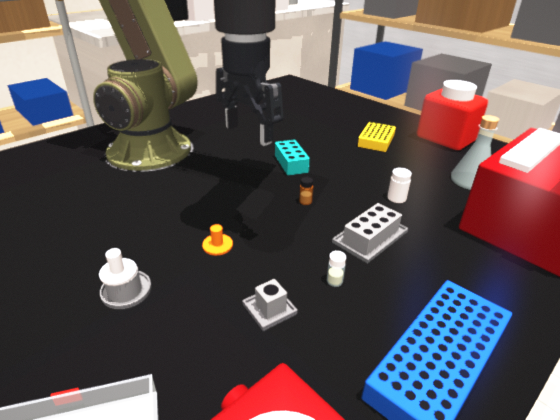

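The final view shows all three blocks in their trays: square (270,302), long (371,230), round (122,280) with the white cover on it. The vials at (337,268) and (306,190) and the jar at (399,186) are upright. The cover is off-centre by about 2 mm.

```bash
python3 -c "
from station import *
print(hand_in())"
```

```text
the job is handed in; nothing more can be done
None
```

I handed the job in at about 32 s. By the last camera check all three blocks were flat in their own trays, the cover sat knob up about 2 mm off centre on the round block, and both vials and the jar were upright. The judge's verdict was not shown.

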